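# Open the dial lock with the bent shackle and present it

### The arm

A 6-joint arm with a two-finger parallel gripper is mounted at the origin on the work surface; the furniture and walls round the work are solid. World frame = base frame: x ahead of the robot, y to its left, z up, the work surface at z = 0. Lengths are in m, angles in degrees, forces in N, time in s.
With the tool pointing down it reaches from about 0.3 to 0.75 m from the base axis. Payload 8.5 kg.
Tool frame: the origin (TCP) lies midway between the tips of the shut fingers; the grasp point (between the pads) lies 19 mm behind it (ctrl.grip_point_offset is the distance from the TCP to the grasp point, in m); y points along the fingers, z is the direction in which the jaws open and shut, and the axes are right-handed (so a half turn about y gives the same grasp; the last joint's range is limited). The gripper opens to 85 mm and grips with 20 to 120 N. Pads are 22 mm wide; open, the fingers measure 114 mm over their backs; the gripper's body (76 mm by 85 mm) begins 54 mm behind the grasp point. The pads swing forward as they close: fully open they stand 13 mm farther back than shut.
Start: joints at [62.722, 21.807, 74.336, -0, 83.858, -12.336], TCP at [0.142, 0.531, 0.231] pointing down, gripper open.
Joint ranges: [-178.18, 178.18], [-50.72, 133.34], [12.68, 142.11], [-81.47, 261.47], [9.98, 163.14], [-165.26, 165.26]. Speed limits (degrees/s): [136.94, 136.94, 180, 180, 180, 180].

### API

Orientations are given as a 3x3 rotation matrix whose columns are the frame's x, y, z axes.
In Python, from plant import ctrl, vision gives the robot as it stands.
- The arm moves only by the shell command python3 -m pendant 'ROWS'. ROWS is text: rows parted by semicolons, each of 7 numbers parted by spaces: the shift along the tool's x, y, z in mm, then the turn, a rotation vector about the tool's x, y, z in degrees, then the closure in counts, from 0 (fully open) to 255 (shut). In form: x y z wx wy wz jaw; .... A call has 1 to 20 rows; each row is the pose to reach, as a shift and turn from the pose commanded when the call began, along the tool's axes at that moment; what a row does not reach only later rows make up. A row lasts 1/8 s, in which the tool goes at most 62.5 mm and 10.7 degrees, less where a joint would pass 70% of its speed; a pose out of reach is approached as far as the arm can. A call with a gripper value outside its range is refused whole. The fingers move at their own pace and stop on an object; the grip force is fixed at half the most. Time passes only in rows, so rows that repeat a pose let the fingers close. It gives the time, the measured TCP pose, the force and the opening at its end, in the units of the state.
- ctrl.get_state(): the state, without advancing time (a new reading comes with each control period).
- vision.snapshot(name): name is "scene" or "side" or "wrist"; returns (picture, depth): 480x640x3 uint8, red, green, blue; 480x640 float32, m along the optical axis (not along the pixel's ray), 0 where there is no reading.
- vision.camera_params(name): a dict with "camera_matrix" (3x3 intrinsics, pixels), "R" (3x3) and "t" (3): a world point X has camera coordinates R X + t. Camera axes: x right, y down, z forward; pixel columns grow to the right and rows downward; lengths in m; the calibration is good to about 2 mm. A picture is of the moment at which its call begins: read the wrist's pose just before it. camera_params takes no time and is no camera call; for the wrist camera it gives the pose at the moment of the call.
- ctrl.hand_in(): hands the job in, once; it reports no verdict.
The state is a dict: "clock": time; "qpos": joint angles; "joint_velocities": joint speeds; "tau": joint torques, N m; "ee_pos": TCP position; "ee_rot": TCP orientation; "wrist_force": force on the tool from outside, world axes, zero at the start; "ft_torque": the same for the moment, N m; "grip_width": opening from 0.0 (shut) to 1.0 (fully open).
Only numpy, scipy, OpenCV 4.12 (cv2) and the standard library are available. Lean on these libraries where they do the work, as an engineer would, in place of code of your own. Each camera call takes 0.05 s, during which the arm holds its last target.

### The job

One of the three dial locks on the rack has a bent shackle: turn that lock's dial until its gate meets the tongue and the shackle clicks up, then pull the shackle straight out. Leave the two good locks locked and everything else where it stands. Finish still holding the bent shackle in the gripper, upright with its legs down and at rest, its feet about 8 cm above the middle of the dark tray.

Things in the scene. Friction and masses are not known exactly. Their poses are not given: they have to be found in the camera images.
- rack: Fixed lock rack: aluminium board 120 (x) x 284 (y) x 8 mm with three grey lock cases in a row along y, 95 mm apart, tops 48 mm above the bench. Origin: centre of underside; +x away from the robot before yaw. In each case: dial axis at rack x -22 mm, two leg holes (9 x 10 mm, 40 mm deep) at x +38 mm, 16 mm either side of its middle; cheeks guide the tongue and a pin springs it up (2 N).
- shackle_bent: Bent shackle, in any of the locks: U of 8 mm steel bar (y-z plane), 91 mm high, legs 32 mm apart, 65 g; its right (-y) shoulder is crushed 13 mm down and bulges 7 mm outward. Origin midway between the feet, 14 mm above the bench when locked; axes start parallel to the rack's. A flat tongue from the legs reaches 42 mm to the dial (-x), 37.5 to 43.5 mm above the feet; locked, its tip is under the dial rim.
- shackle_bent_crown (a point): Middle of the bent shackle's sloping bow, on the axis of its 8 mm bar, above the origin, 80 mm above the feet; the bow slopes 33 deg down to -y. Pinch from above, closing along the shackle's x. With the gate over the tongue a pin lifts the shackle 6 mm with a click and the tongue stops the dial; then it slides (oiled) straight up, legs free after 30 mm more.
- shackle_a: Good shackle: like the bent one, but a symmetrical U with a level bow, 91 mm high; origin midway between the feet. It stays locked.
- shackle_b: Second good shackle, like shackle_a. It stays locked.
- tray: Flat dark brown tray lying fixed on the bench, 208 (x) x 102 (y) x 11 mm, origin at the centre of its underside.
- wash: Loose white bottle with red cap, 62 mm across, 150 mm tall, a bystander; origin at the centre of its base.
- amber: Loose brown bottle with black cap, 56 mm across, 118 mm tall, a bystander; origin at the centre of its base.
- dropper: Loose small white bottle with yellow cap, 26 mm across, 70 mm tall, a bystander; origin at the centre of its base.
- timer: Loose white timer 62 x 66 x 20 mm, a bystander; origin at the centre of its underside.
- dial_left (a joint): Dial of the left lock (rack y = +95 mm): angle in rad, growing anticlockwise from above, -2.2 to 2.2. At 0 the gate (a notch some 15 mm wide in the rim of the black disc, 26 mm radius, on the side to which the red line on the knob points) is over the tongue, toward the rack's +x; the shackle clicks up within about 0.15 of 0. Starts 0.6 to 1.3 off, either side. Turning takes about 0.05 N m.
- knob_left (a point): Knob of the left lock (rack y = +95 mm): on the dial's axis, 84 mm above the bench, in a steel bar 28 mm long, 14 mm wide, from 61 to 95 mm above the bench. The bar runs along the point's x, which turns with the dial and is the rack's +x at joint value 0. The black disc below tops out at 62 mm.
- seat_left (a point): Point fixed on the rack, 12 mm above the bench, midway between the leg holes of the left lock (rack y = +95 mm): a locked shackle has its origin there, some 2 mm higher.
- dial_mid (a joint): Dial of the middle lock (rack y = 0): angle in rad, growing anticlockwise from above, -2.2 to 2.2. At 0 the gate (a notch some 15 mm wide in the rim of the black disc, 26 mm radius, on the side to which the red line on the knob points) is over the tongue, toward the rack's +x; the shackle clicks up within about 0.15 of 0. Starts 0.6 to 1.3 off, either side. Turning takes about 0.05 N m.
- knob_mid (a point): Knob of the middle lock (rack y = 0): on the dial's axis, 84 mm above the bench, in a steel bar 28 mm long, 14 mm wide, from 61 to 95 mm above the bench. The bar runs along the point's x, which turns with the dial and is the rack's +x at joint value 0. The black disc below tops out at 62 mm.
- seat_mid (a point): Point fixed on the rack, 12 mm above the bench, midway between the leg holes of the middle lock (rack y = 0): a locked shackle has its origin there, some 2 mm higher.
- dial_right (a joint): Dial of the right lock (rack y = -95 mm): angle in rad, growing anticlockwise from above, -2.2 to 2.2. At 0 the gate (a notch some 15 mm wide in the rim of the black disc, 26 mm radius, on the side to which the red line on the knob points) is over the tongue, toward the rack's +x; the shackle clicks up within about 0.15 of 0. Starts 0.6 to 1.3 off, either side. Turning takes about 0.05 N m.
- knob_right (a point): Knob of the right lock (rack y = -95 mm): on the dial's axis, 84 mm above the bench, in a steel bar 28 mm long, 14 mm wide, from 61 to 95 mm above the bench. The bar runs along the point's x, which turns with the dial and is the rack's +x at joint value 0. The black disc below tops out at 62 mm.
- seat_right (a point): Point fixed on the rack, 12 mm above the bench, midway between the leg holes of the right lock (rack y = -95 mm): a locked shackle has its origin there, some 2 mm higher.

How it is judged:
By the outcome, as a careful person would: the job done as asked, in the order asked, and still so for the second after the job is handed in, while the arm keeps its last pose, push and grip.
It also fails if it takes over 51 s, if anything falls off the work surface, if the arm or the gripper's body presses on something with over 40 N, if the wrist force passes 120 N, or if a joint passes its speed limit or range.

## Working session

There is one attempt and no reset: what is moved stays moved. The work goes in short steps, Python scripts to look and compute and a shell command to move; the robot and the scene stay as the last step left them, time stands still between calls to the robot, and variables do not carry over. Pictures are saved under pics/ and viewed, and the job is handed in when it is done.

```bash
ls; mkdir -p pics; python3 - <<'E'
from plant import ctrl, vision
import cv2,numpy as np
s=ctrl.get_state(); print(s)
for n in ["scene","side","wrist"]:
    p=vision.camera_params(n); im,d=vision.snapshot(n)
    cv2.imwrite(f"pics/{n}0.png",im[:,:,::-1]); np.savez(f"pics/{n}0.npz",im=im,d=d,K=p["camera_matrix"],R=p["R"],t=p["t"])
    print(n,p)
E
```

```text
pics
{'clock': 0.0, 'qpos': array([ 6.27193054e+01,  2.18426439e+01,  7.43845674e+01, -2.31431078e-03,
        8.38553224e+01, -1.23349827e+01]), 'joint_velocities': array([-0.05130708,  0.07135038, -0.01576466, -0.14782781, -0.10109107,
        0.04910978]), 'tau': array([-1.05920640e-05, -4.48459053e+01, -2.31275243e+01, -1.91371960e-04,
        4.83013326e-03, -1.33180933e-05]), 'ee_pos': array([0.14172142, 0.53113906, 0.23069736]), 'ee_rot': array([[ 9.66171664e-01, -6.24553488e-04,  2.57899060e-01],
       [-2.57899677e-01, -1.29867047e-03,  9.66170829e-01],
       [-2.68499468e-04, -9.99998962e-01, -1.41581075e-03]]), 'wrist_force': array([ 0.23467865, -0.43412045, -0.03554111]), 'ft_torque': array([ 0.02204092, -0.08763964,  0.00272178]), 'grip_width': 0.9995805721192683}
scene {'camera_matrix': array([[555.49830899,   0.        , 323.50838909],
       [  0.        , 555.49830899, 233.42082071],
       [  0.        ,   0.        ,   1.        ]]), 'R': array([[ 0.45550671, -0.88994497, -0.02261828],
       [-0.41576334, -0.19019957, -0.88936211],
       [ 0.78718135,  0.41451427, -0.45664367]]), 't': array([-0.19080826,  0.260677  ,  0.7919951 ])}
side {'camera_matrix': array([[449.07333722,   0.        , 325.34217822],
       [  0.        , 449.07333722, 234.72733364],
       [  0.        ,   0.        ,   1.        ]]), 'R': array([[ 0.82930792, -0.55862347,  0.01371865],
       [-0.21600826, -0.34312519, -0.91411462],
       [ 0.51535309,  0.75511915, -0.40522372]]), 't': array([-0.32529184,  0.16852955,  0.83702068])}
wrist {'camera_matrix': array([[340.03433377,   0.        , 323.49852445],
       [  0.        , 340.03433377, 231.98430295],
       [  0.        ,   0.        ,   1.        ]]), 'R': array([[ 0.25729943,  0.96633061, -0.00146518],
       [ 0.91736469, -0.24378446,  0.31466039],
       [ 0.30370878, -0.08230604, -0.94920319]]), 't': array([-0.54861345, -0.04254338,  0.38058905])}
```

View pics/scene0.png

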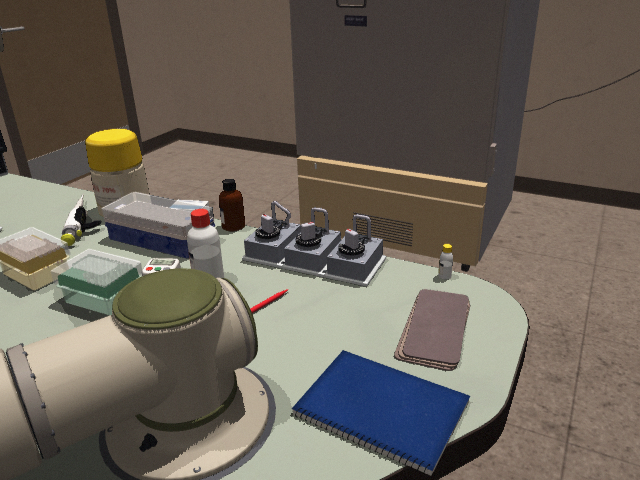

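View pics/side0.png

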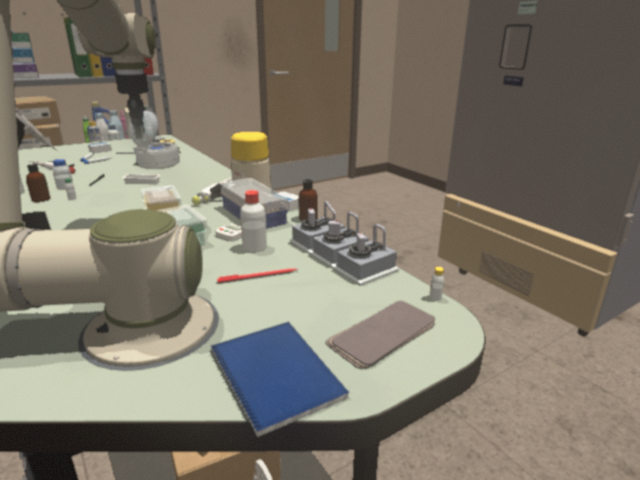

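View pics/wrist0.png

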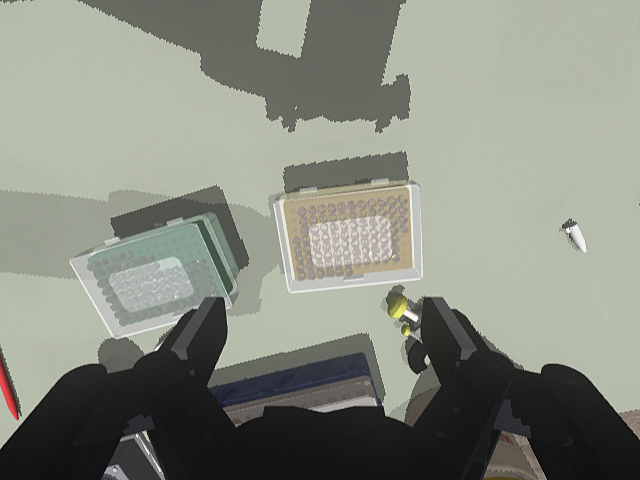

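The scene view shows the rack at about (245–383, 205–280) and the tray at (433, 328). The left lock's shackle, near (281, 212), looks bent. I'll zoom in and measure the rack.

```bash
cat > h.py <<'E'
import numpy as np,cv2
def load(n):
    z=np.load(f"pics/{n}.npz"); return z
def ray(z,u,v):
    d=np.linalg.solve(z["K"],[u,v,1.]); d=z["R"].T@d; o=-z["R"].T@z["t"]; return o,d
def onplane(z,u,v,h):
    o,d=ray(z,u,v); return o+d*(h-o[2])/d[2]
def proj(z,X):
    c=z["R"]@np.asarray(X,float)+z["t"]; p=z["K"]@c; return p[:2]/p[2]
def cloud(z):
    d=z["d"]; v,u=np.indices(d.shape); r=np.stack([u,v,np.ones_like(u)],-1)@np.linalg.inv(z["K"]).T
    return (r*d[...,None]-z["t"])@z["R"]
def snap(n,name):
    from plant import ctrl,vision
    p=vision.camera_params(n); im,d=vision.snapshot(n)
    cv2.imwrite(f"pics/{name}.png",im[:,:,::-1]); np.savez(f"pics/{name}.npz",im=im,d=d,K=p["camera_matrix"],R=p["R"],t=p["t"])
    return load(name)
E
python3 - <<'E'
from h import *
z=load("scene0"); s=load("side0")
a=cv2.resize(z["im"][190:290,235:395],None,fx=5,fy=5,interpolation=2); cv2.imwrite("pics/c1.png",a[:,:,::-1])
a=cv2.resize(s["im"][180:300,280:410],None,fx=5,fy=5,interpolation=2); cv2.imwrite("pics/c2.png",a[:,:,::-1])
P=cloud(z)
for u,v in [(268,250),(307,262),(352,272),(434,328),(390,250)]: print(u,v,P[v,u])
# case tops
m=(abs(P[...,2]-.048)<.006)&(P[...,0]>.35)&(P[...,0]<.75)&(abs(P[...,1])<.4); v,u=np.nonzero(m); print(len(u),P[m].min(0),P[m].max(0))
t=(abs(P[...,2]-.011)<.01)
print([onplane(z,u,v,0.011).round(3) for u,v in [(430,291),(470,294),(456,364),(398,358)]])
E
```

```text
268 250 [0.40809939 0.12227401 0.03769373]
307 262 [0.41665852 0.0357047  0.02572287]
352 272 [ 0.42059437 -0.06234328  0.02502679]
434 328 [ 0.33234255 -0.25522554  0.01191454]
390 250 [ 1.92456118  0.40914216 -0.78930232]
2450 [ 0.35040359 -0.23263313  0.04200826] [0.54570499 0.3994535  0.05398695]
[array([ 0.441, -0.214,  0.011]), array([ 0.462, -0.284,  0.011]), array([ 0.259, -0.313,  0.011]), array([ 0.234, -0.227,  0.011])]
```

```bash
sleep 0
```

```text
(no output)
```

View pics/c1.png

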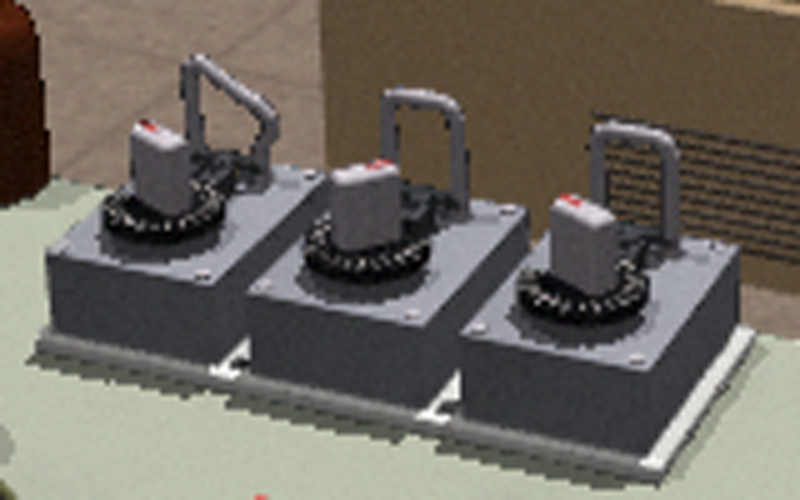

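View pics/c2.png

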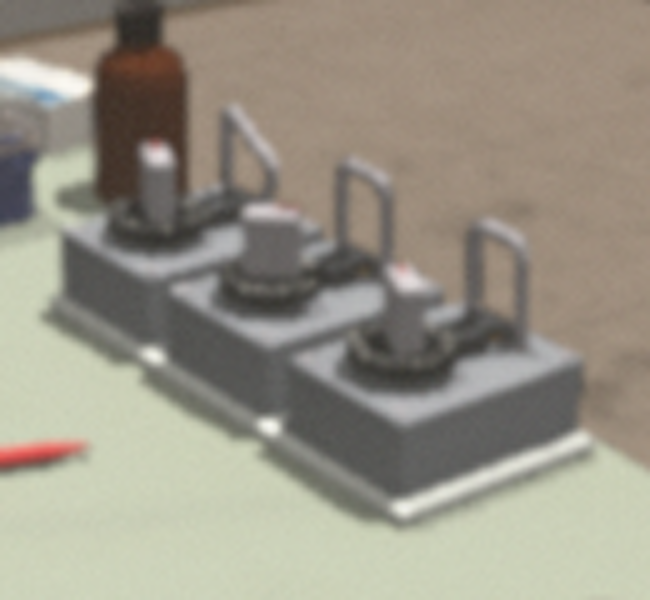

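```bash
python3 - <<'E'
from h import *
z=load("scene0")
fr=onplane(z,235+655/5,190+468/5,.004); fl=onplane(z,235+38/5,190+342/5,.004); 
print("front corners",fl,fr,np.linalg.norm(fl-fr))
y=(fl-fr)/np.linalg.norm(fl-fr); x=np.array([y[1],-y[0],0]); print("yaw",np.degrees(np.arctan2(x[1],x[0])))
c=(fl+fr)/2+.06*x; c[2]=0; print("c",c)
for k in (95,0,-95): print("dial",c-.022*x+k/1e3*y,"seat",c+.038*x+k/1e3*y)
k=c-.022*x+.095*y
# knob top red line pts left
print("knob crop top", proj(z,[*k[:2],.095])-[235,190], "crown",proj(z,[*(c+.038*x+.095*y)[:2],.094])-[235,190])
im=z["im"].astype(int); m=(im[...,0]>150)&(im[...,1]<110)&(im[...,2]<110)
v,u=np.nonzero(m); sel=(u>235)&(u<395)&(v>190)&(v<250)
for a in zip(u[sel],v[sel]): print(a,onplane(z,*a,.095).round(4))
w=load("wrist0"); from plant import ctrl
s=ctrl.get_state(); C=-w["R"].T@w["t"]; print("cam in tool",s["ee_rot"].T@(C-s["ee_pos"]), "cam axes in tool (rows)",w["R"]@s["ee_rot"])
P=cloud(z); 
m=(np.abs(P[...,2]-.013)<.012)&(P[...,0]>.2)&(P[...,0]<.5)&(P[...,1]<-.17)&(P[...,1]>-.34)&(z["im"][...,1].astype(int)<z["im"][...,0])
cn=cv2.findContours(m.astype(np.uint8),0,2)[0]; cn=max(cn,key=cv2.contourArea); q=np.array([onplane(z,*p[0],.011)[:2] for p in cn],np.float32)
print("tray",cv2.minAreaRect(q*1000))
E
```

```text
front corners [0.40469968 0.18676266 0.004     ] [ 0.42398539 -0.09086122  0.004     ] 0.2782929378743115
yaw 3.9737835949692633
c [0.47419829 0.05210872 0.        ]
dial [0.44566768 0.14535572 0.        ] seat [0.50552343 0.14951373 0.        ]
dial [0.45225118 0.05058412 0.        ] seat [0.51210693 0.05474212 0.        ]
dial [ 0.45883468 -0.04418749  0.        ] seat [ 0.51869043 -0.04002949  0.        ]
knob crop top [31.35759659 25.81669896] crown [44.52557745 15.14537189]
(np.int64(264), np.int64(215)) [0.447 0.152 0.095]
(np.int64(265), np.int64(215)) [0.4479 0.1501 0.095 ]
(np.int64(312), np.int64(222)) [0.4592 0.0445 0.095 ]
(np.int64(347), np.int64(229)) [ 0.4601 -0.0335  0.095 ]
(np.int64(348), np.int64(229)) [ 0.4609 -0.0353  0.095 ]
(np.int64(349), np.int64(230)) [ 0.4577 -0.0389  0.095 ]
(np.int64(350), np.int64(230)) [ 0.4586 -0.0407  0.095 ]
cam in tool [-0.07968512 -0.14296848 -0.00082911] cam axes in tool (rows) [[-6.05383426e-04  3.96963802e-04  9.99999738e-01]
 [ 9.49133458e-01 -3.14873292e-01  6.99583147e-04]
 [ 3.14873488e-01  9.49133632e-01 -1.86152553e-04]]
tray ((343.31524658203125, -254.3839111328125), (219.71588134765625, 100.7904281616211), 7.300616264343262)
```

```bash
python3 - <<'E'
from h import *
from plant import ctrl
z=load("scene0");s0=load("side0")
for w in (z,s0):
    P=cloud(w)
    ok=(P[...,0]>.1)&(P[...,0]<.8)&(P[...,1]>-.4)&(P[...,1]<.75)&(P[...,2]>.1)&(P[...,2]<.5)&(w["d"]>0)
    q=P[ok]; 
    g={}
    for a in q:
        k=(round(a[0]/.04)*4,round(a[1]/.04)*4); g.setdefault(k,[]).append(a[2])
    print({k:round(max(v),3) for k,v in sorted(g.items()) if len(v)>3})
s=ctrl.get_state(); d=np.array([.505,.15,.215])-s["ee_pos"]; print(s["ee_rot"].T@d*1000)
E
```

```text
{(12, 40): np.float64(0.493), (12, 44): np.float64(0.323), (12, 48): np.float64(0.328), (16, 40): np.float64(0.463), (16, 48): np.float64(0.278), (28, 16): np.float64(0.109), (28, 20): np.float64(0.153), (28, 24): np.float64(0.117), (32, 16): np.float64(0.111), (32, 20): np.float64(0.152), (32, 24): np.float64(0.15), (44, 56): np.float64(0.196), (44, 60): np.float64(0.2), (44, 64): np.float64(0.199), (48, 4): np.float64(0.109), (48, 8): np.float64(0.106), (48, 16): np.float64(0.106), (48, 56): np.float64(0.201), (48, 60): np.float64(0.202), (48, 64): np.float64(0.201), (48, 68): np.float64(0.199), (52, -4): np.float64(0.108), (52, 4): np.float64(0.108), (52, 8): np.float64(0.107), (52, 28): np.float64(0.12), (52, 32): np.float64(0.119), (52, 56): np.float64(0.2), (52, 60): np.float64(0.201), (52, 64): np.float64(0.201), (52, 68): np.float64(0.2), (56, 56): np.float64(0.182), (56, 60): np.float64(0.2), (56, 64): np.float64(0.199)}
{(12, -4): np.float64(0.157), (12, 0): np.float64(0.168), (12, 36): np.float64(0.499), (12, 40): np.float64(0.499), (12, 44): np.float64(0.466), (12, 48): n
[... 244 characters left out ...]
, (20, 48): np.float64(0.5), (20, 52): np.float64(0.498), (28, 16): np.float64(0.109), (28, 20): np.float64(0.15), (32, 16): np.float64(0.113), (32, 20): np.float64(0.151), (44, 56): np.float64(0.193), (44, 60): np.float64(0.198), (44, 64): np.float64(0.198), (48, 16): np.float64(0.105), (48, 56): np.float64(0.198), (48, 60): np.float64(0.2), (48, 64): np.float64(0.2), (52, -4): np.float64(0.106), (52, 4): np.float64(0.106), (52, 8): np.float64(0.106), (52, 28): np.float64(0.119), (52, 32): np.float64(0.119), (52, 56): np.float64(0.198), (52, 60): np.float64(0.2), (52, 64): np.float64(0.199), (56, 56): np.float64(0.19), (56, 60): np.float64(0.198)}
[ 449.29297512   16.04522033 -274.61472346]
```

```bash
python3 -m pendant '449 16 -275 0 -19 0 130;449 16 -275 0 -19 0 130;449 16 -275 0 -19 0 130;449 16 -275 0 -19 0 130;449 16 -275 0 -19 0 130;449 16 -275 0 -19 0 130;449 16 -275 0 -19 0 130;449 16 -275 0 -19 0 130;449 16 -275 0 -19 0 130;449 16 -275 0 -19 0 130;449 16 -275 0 -19 0 130;449 16 -275 0 -19 0 130'; python3 - <<'E'
from h import *
snap("wrist","w1")
E
```

```text
clock: 1.65
ee_pos: [0.504, 0.1508, 0.2155]
ee_rot: [[0.997, -0.0, -0.072], [0.072, 0.0, 0.997], [-0.0, -1.0, 0.0]]
wrist_force: [-0.9, 0.0, 0.8]
grip_width: 0.49
```

View pics/w1.png

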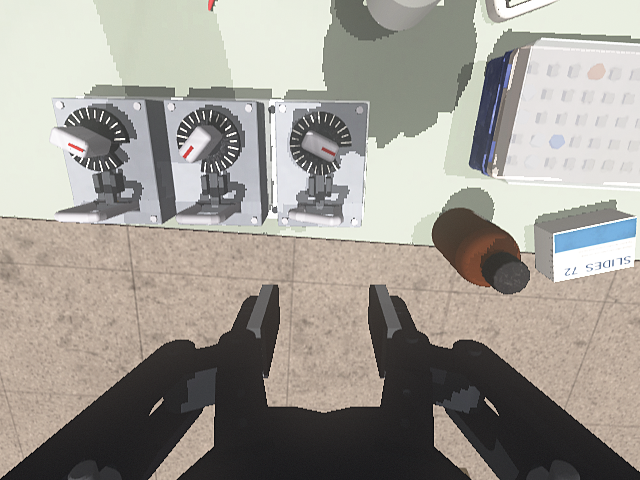

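```bash
python3 - <<'E'
from h import *
z=load("w1")
a=cv2.resize(z["im"][85:240,265:385],None,fx=5,fy=5,interpolation=2)[:,:]; cv2.imwrite("pics/c3.png",cv2.resize(a,None,fx=.75,fy=.75)[:,:,::-1])
im=z["im"].astype(int); m=(im[...,0]>130)&(im[...,1]<100)&(im[...,2]<100)
for lo,hi in ((300,345),(178,215),(55,95)):
    k=m.copy(); k[:,:lo]=0;k[:,hi:]=0;k[:125]=0;k[165:]=0
    v,u=np.nonzero(k); q=np.array([onplane(z,a,b,.095)[:2] for a,b in zip(u,v)])
    c=q.mean(0); w,V=np.linalg.eigh(np.cov(q.T)); t=q@V[:,1]
    print(len(u),u.mean(),v.mean(),c,"axis az",np.degrees(np.arctan2(V[1,1],V[0,1])),"ends",q[t.argmin()],q[t.argmax()])
P=cloud(z)
m=(abs(P[...,2]-.095)<.004)&(im.min(-1)>120)|((abs(P[...,2]-.095)<.004)&(im[...,0]>130))
n,l,st,ce=cv2.connectedComponentsWithStats(m.astype(np.uint8))
for i in range(1,n):
    if st[i,4]>150:
        v,u=np.nonzero(l==i); q=np.array([onplane(z,a,b,.095)[:2] for a,b in zip(u,v)],np.float32)*1000
        print(st[i],cv2.minAreaRect(q),q.mean(0))
m=(abs(P[...,2]-.048)<.003)
n,l,st,ce=cv2.connectedComponentsWithStats(m.astype(np.uint8))
for i in range(1,n):
    if st[i,4]>800:
        v,u=np.nonzero(l==i); q=np.array([onplane(z,a,b,.048)[:2] for a,b in zip(u,v)],np.float32)*1000
        print("case",st[i],cv2.minAreaRect(q))
E
```

```text
38 328.1578947368421 151.3421052631579 [0.44708248 0.14903821] axis az 67.930106807487 ends [0.44496213 0.14420867] [0.44946281 0.15366798]
38 187.71052631578948 151.71052631578948 [0.45509841 0.04298097] axis az 141.578176819287 ends [0.45925478 0.03996348] [0.45068053 0.04567883]
39 75.43589743589743 147.05128205128204 [ 0.45779984 -0.04126369] axis az 67.545829366274 ends [ 0.45594053 -0.0464963 ] [ 0.46038424 -0.03676887]
[ 49 126  40  32 671] ((454.0141906738281, -45.63312530517578), (27.85371208190918, 14.039258003234863), 66.90689849853516) [454.1905   -45.987587]
[179 126  32  37 649] ((449.2251281738281, 48.26084518432617), (13.709482192993164, 26.87283706665039), 51.88496017456055) [449.18216   48.348667]
[302 131  37  31 629] ((443.6876525878906, 142.57672119140625), (26.970123291015625, 13.120451927185059), 68.01202392578125) [443.69412 142.4    ]
case [  52   97  112  127 5292] ((476.2088623046875, -44.88726806640625), (111.49405670166016, 81.47450256347656), 3.234266757965088)
case [ 163   99  100  126 6327] ((470.892578125, 49.06414031982422), (111.48800659179688, 80.72127532958984), 3.2586700916290283)
case [ 275  101   93  126 6688] ((465.5445556640625, 143.6754608154297), (111.48302459716797, 79.97087097167969), 3.1440064907073975)
case [  63  149   42   57 1109] ((491.27252197265625, -70.07099151611328), (51.23684310913086, 30.0703182220459), 2.3178794384002686)
```

View pics/c3.png

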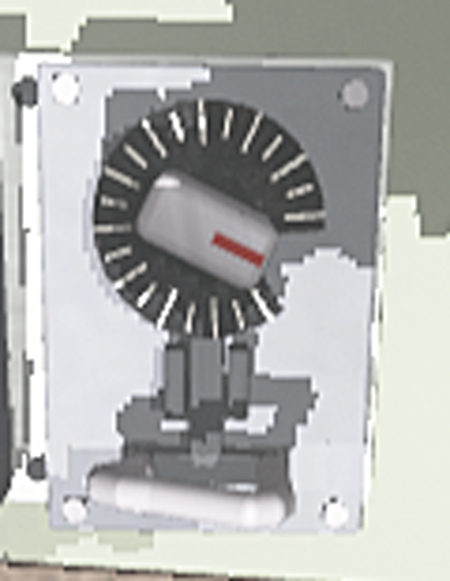

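The bent shackle is in the left lock. Its knob centre is at (0.4437, 0.1425) with the red line at azimuth 68°. The rack's yaw is 3.2°, so the dial is at about +65° and must turn clockwise. I'll hover, rotate and descend.

```bash
python3 -m pendant '-60.7 60 -3.9 0 -64 0 130;-60.7 60 -3.9 0 -64 0 130;-60.7 60 -3.9 0 -64 0 130;-60.7 60 -3.9 0 -64 0 130;-60.7 60 -3.9 0 -64 0 130;-60.7 60 -3.9 0 -64 0 130;-60.7 75 -3.9 0 -64 0 130;-60.7 95 -3.9 0 -64 0 130;-60.7 120 -3.9 0 -64 0 130;-60.7 140 -3.9 0 -64 0 130;-60.7 148 -3.9 0 -64 0 130;-60.7 148 -3.9 0 -64 0 130'; python3 - <<'E'
from h import *
z=snap("side","s2");cv2.imwrite("pics/c4.png",cv2.resize(z["im"][130:300,240:410],None,fx=3.5,fy=3.5,interpolation=2)[:,:,::-1])
snap("wrist","w2")
E
```

```text
clock: 3.2
ee_pos: [0.4443, 0.142, 0.0674]
ee_rot: [[0.373, -0.0, -0.928], [0.928, -0.0, 0.373], [-0.0, -1.0, 0.0]]
wrist_force: [0.7, 0.0, -0.6]
grip_width: 0.493
```

View pics/c4.png

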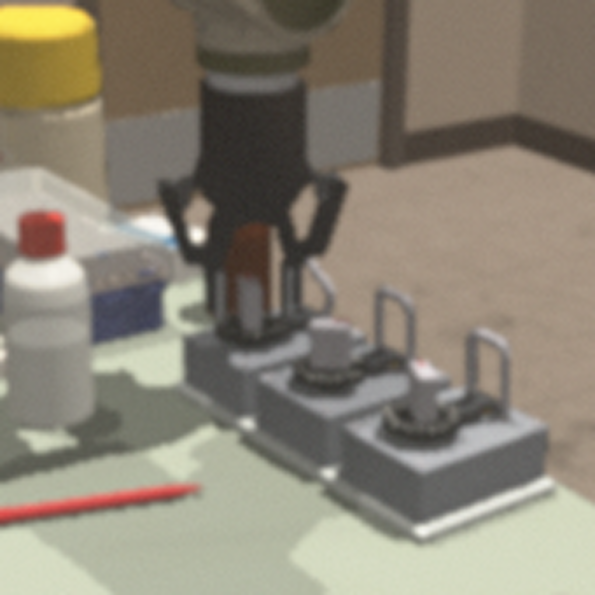

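View pics/w2.png

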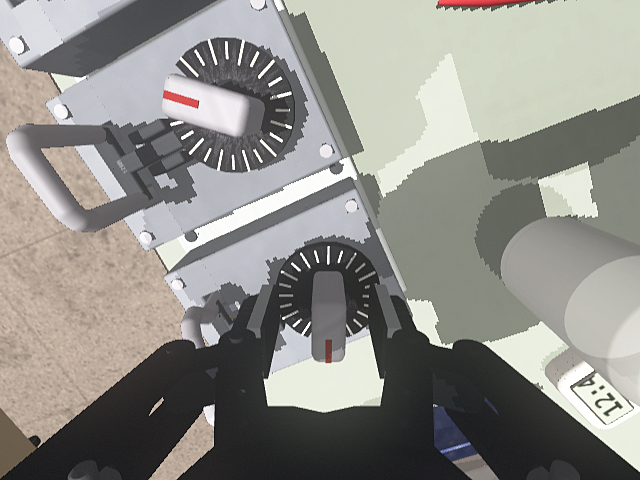

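The knob sits centred between the fingers at (328, 315) and lines up with them. Closing.

```bash
python3 -m pendant '0 0 0 0 0 0 255;0 0 0 0 0 0 255;0 0 0 0 0 0 255;0 0 0 0 0 0 255;0 0 0 0 0 0 255'
```

```text
clock: 3.92
ee_pos: [0.443, 0.1424, 0.068]
ee_rot: [[0.374, -0.002, -0.928], [0.928, 0.001, 0.374], [0.0, -1.0, 0.003]]
wrist_force: [-7.5, 5.3, 11.0]
grip_width: 0.152
```

```bash
python3 -m pendant '0 0 1 0 8 0 255;0 0 1 0 16 0 255;0 0 1 0 24 0 255;0 0 1 0 32 0 255;0 0 1 0 40 0 255;0 0 1 0 47 0 255;0 0 1 0 53 0 255;0 0 1 0 58 0 255;0 0 1 0 61 0 255;0 0 1 0 63 0 255;0 0 1 0 63 0 255'; python3 - <<'E'
from h import *
z=snap("scene","a3");cv2.imwrite("pics/c5.png",cv2.resize(z["im"][170:290,235:395],None,fx=5,fy=5,interpolation=2)[:,:,::-1])
snap("wrist","w3")
E
```

```text
clock: 5.3
ee_pos: [0.4421, 0.1432, 0.068]
ee_rot: [[0.996, -0.002, -0.088], [0.088, 0.002, 0.996], [-0.002, -1.0, 0.002]]
wrist_force: [-6.8, 8.5, 10.3]
grip_width: 0.155
```

View pics/c5.png

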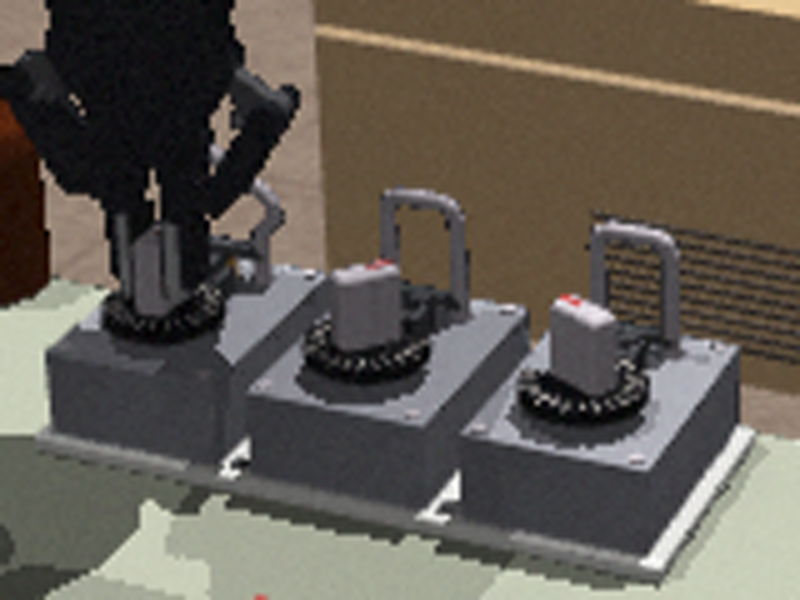

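View pics/w3.png

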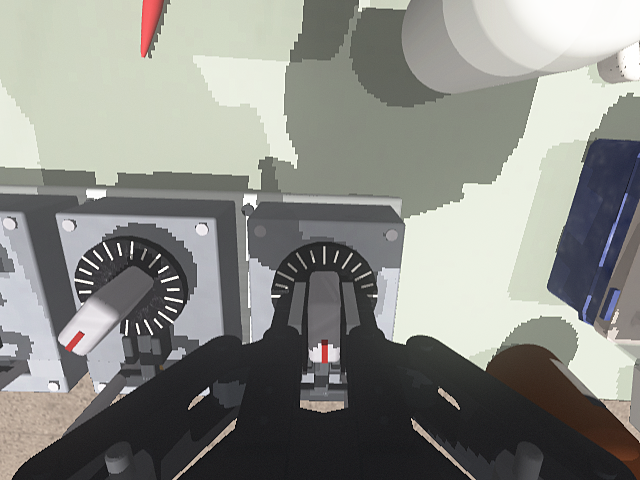

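```bash
python3 - <<'E'
from h import *
a=load("scene0")["im"][198:232,272:302]; b=load("a3")["im"][198:232,272:302]
cv2.imwrite("pics/c6.png",cv2.resize(np.hstack([a,b]),None,fx=12,fy=12,interpolation=0)[:,:,::-1])
E
```

```text
(no output)
```

View pics/c6.png

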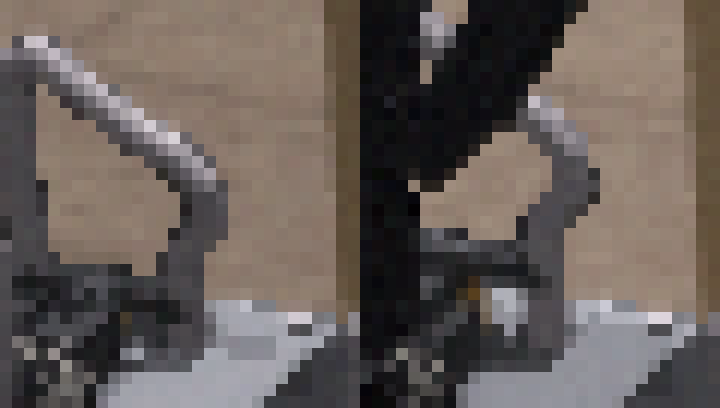

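The shackle has clicked up: its bow is 2–3 px higher and the tongue is raised. I'll release the knob, lift, rotate and hover over the crown.

```bash
python3 -m pendant '0 0 0 0 0 0 130;0 0 0 0 0 0 130;0 0 0 0 0 0 130;0 0 0 0 0 0 130;0 -30 0 0 0 0 130;0 -70 0 0 0 0 130;0 -102 0 0 0 0 130;60.2 -102 -2 0 92 0 130;60.2 -102 -2 0 92 0 130;60.2 -102 -2 0 92 0 130;60.2 -102 -2 0 92 0 130;60.2 -102 -2 0 92 0 130;60.2 -102 -2 0 92 0 130;60.2 -102 -2 0 92 0 130;60.2 -102 -2 0 92 0 130;60.2 -102 -2 0 92 0 130;60.2 -102 -2 0 92 0 130;60.2 -102 -2 0 92 0 130'; python3 - <<'E'
from h import *
z=snap("scene","a4");cv2.imwrite("pics/c7.png",cv2.resize(z["im"][170:290,235:395],None,fx=5,fy=5,interpolation=2)[:,:,::-1])
snap("wrist","w4")
E
```

```text
clock: 7.65
ee_pos: [0.5036, 0.1454, 0.1693]
ee_rot: [[0.055, -0.0, 0.998], [-0.998, -0.0, 0.055], [0.0, -1.0, -0.0]]
wrist_force: [-0.4, -0.4, -0.3]
grip_width: 0.487
```

View pics/c7.png

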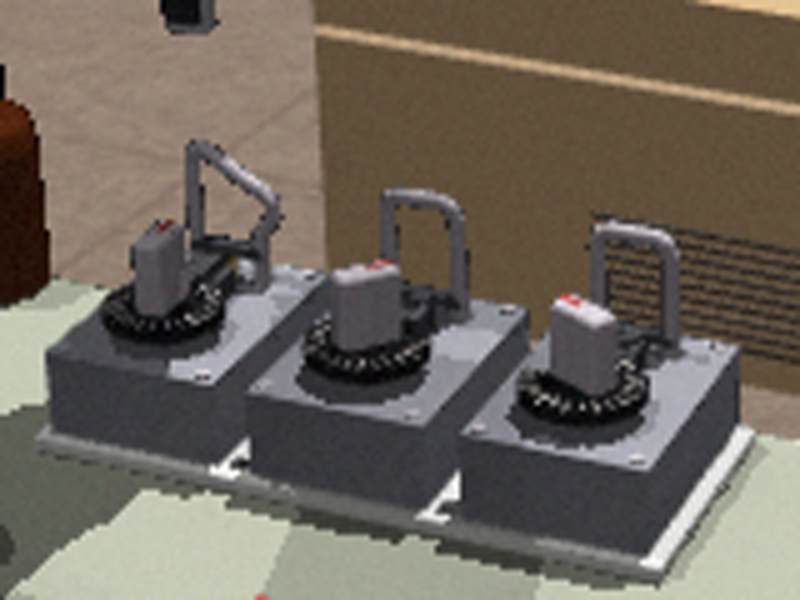

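View pics/w4.png

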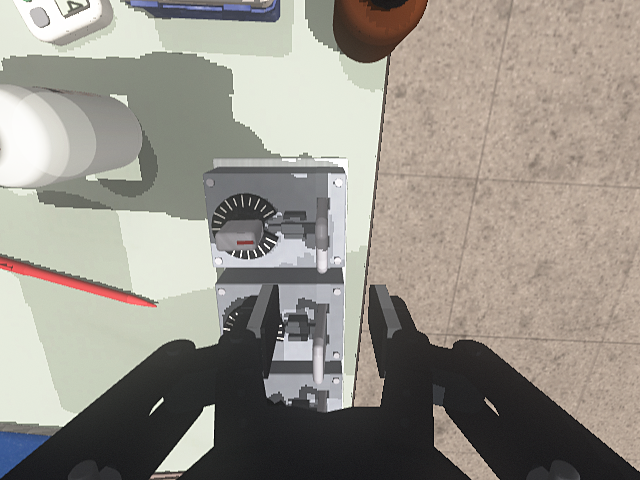

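The shackle is still up, and the bow at (322, 240) is centred between the fingers. I'll descend and grip.

```bash
python3 -m pendant '0 30 0 0 0 0 130;0 55 0 0 0 0 130;0 75 0 0 0 0 130;0 86 0 0 0 0 130;0 88 0 0 0 0 130;0 88 0 0 0 0 255;0 88 0 0 0 0 255;0 88 0 0 0 0 255;0 88 0 0 0 0 255;0 88 0 0 0 0 255;0 88 0 0 0 0 255'; python3 - <<'E'
from h import *
z=snap("scene","a5");cv2.imwrite("pics/c8.png",cv2.resize(z["im"][170:290,235:395],None,fx=5,fy=5,interpolation=2)[:,:,::-1])
z=snap("wrist","w5")
E
```

```text
clock: 9.12
ee_pos: [0.5038, 0.1454, 0.0814]
ee_rot: [[0.053, 0.0, 0.999], [-0.999, 0.0, 0.053], [-0.0, -1.0, 0.0]]
wrist_force: [0.0, 0.5, 1.3]
grip_width: 0.07
```

View pics/c8.png

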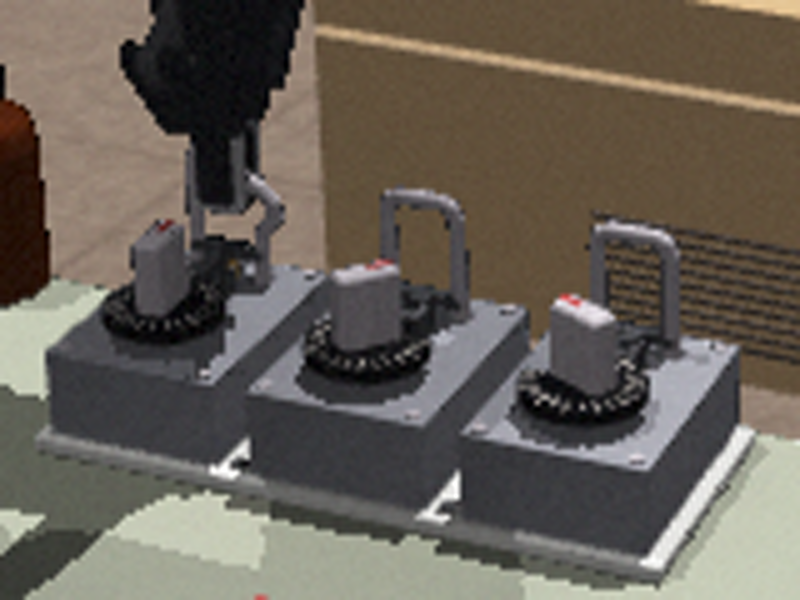

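View pics/w5.png

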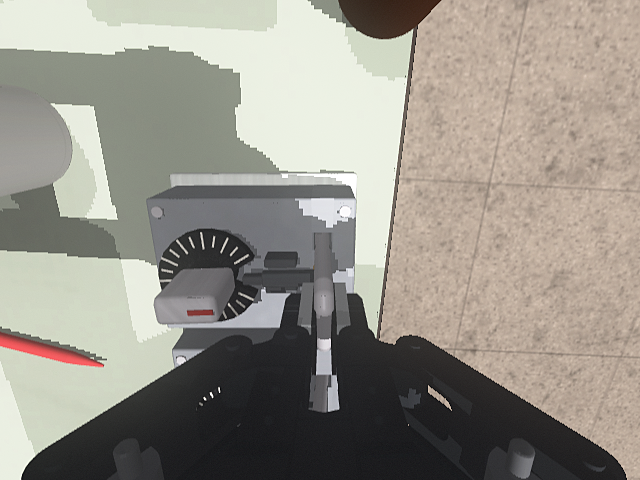

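The pads hold the bow with almost no side force. Pulling straight up.

```bash
python3 -m pendant '0 -4 0 0 0 0 255;0 -9 0 0 0 0 255;0 -15 0 0 0 0 255;0 -20 0 0 0 0 255;0 -25 0 0 0 0 255;0 -30 0 0 0 0 255;0 -36 0 0 0 0 255;0 -43 0 0 0 0 255;0 -55 0 0 0 0 255;0 -75 0 0 0 0 255;0 -100 0 0 0 0 255;0 -100 0 0 0 0 255'; python3 - <<'E'
from h import *
z=snap("scene","a6");cv2.imwrite("pics/c9.png",cv2.resize(z["im"][150:290,235:395],None,fx=4,fy=4,interpolation=2)[:,:,::-1])
z=snap("side","s6")
# tray from both cams, upscaled crops
a=load("a6")["im"][280:380,385:485]; b=z["im"][290:370,320:445]
cv2.imwrite("pics/c10.png",cv2.resize(a,None,fx=5,fy=5,interpolation=2)[:,:,::-1])
cv2.imwrite("pics/c11.png",cv2.resize(b,None,fx=5,fy=5,interpolation=2)[:,:,::-1])
E
```

```text
clock: 10.72
ee_pos: [0.5044, 0.1455, 0.1832]
ee_rot: [[0.053, 0.004, 0.999], [-0.999, 0.0, 0.053], [-0.0, -1.0, 0.004]]
wrist_force: [-0.2, 0.7, -0.8]
grip_width: 0.07
```

View pics/c9.png

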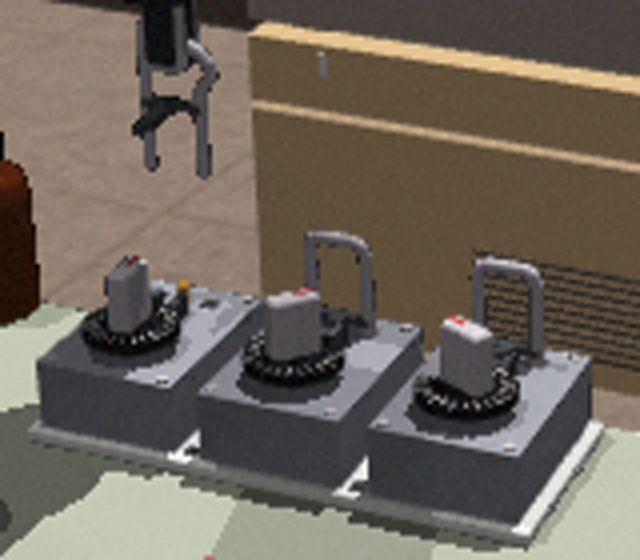

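View pics/c10.png

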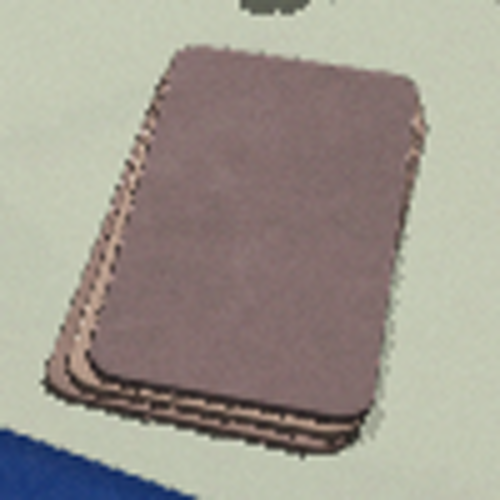

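View pics/c11.png

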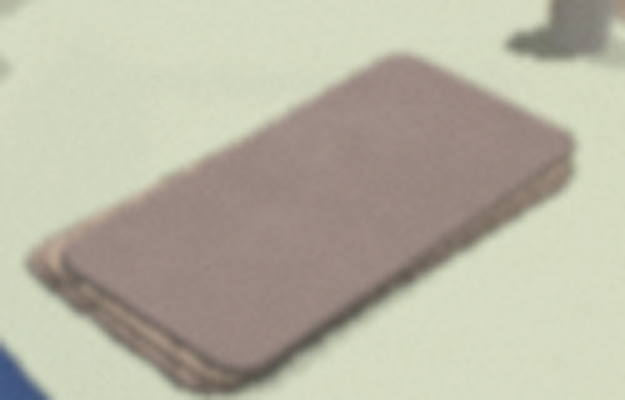

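```bash
python3 - <<'E'
from h import *
a=load("a6"); b=load("s6")
A=lambda u,v,h:onplane(a,385+u/5,280+v/5,h)[:2]
B=lambda u,v,h:onplane(b,320+u/5,290+v/5,h)[:2]
q=np.array([A(172,42,.011),A(425,72,.011),A(370,422,.011),A(80,372,.011)]);print("scene top",q.round(4).tolist(),q.mean(0))
q2=np.array([B(403,45,.011),B(582,135,.011),B(240,380,.011),B(50,262,.011)]);print("side top",q2.round(4).tolist(),q2.mean(0))
for q in(q,q2): print([round(float(np.linalg.norm(q[i]-q[i-1])),4) for i in range(4)])
print("lower BL",A(38,392,0),A(310,460,0),B(22,262,0),B(190,395,0))
E
```

```text
scene top [[0.441, -0.1934], [0.4611, -0.2845], [0.2605, -0.3172], [0.2444, -0.2283]] [ 0.35177038 -0.25583471]
side top [[0.4433, -0.1975], [0.4569, -0.2822], [0.2599, -0.3196], [0.2429, -0.2359]] [ 0.35073972 -0.25879836]
[0.1997, 0.0933, 0.2032, 0.0904]
[0.204, 0.0858, 0.2005, 0.0854]
lower BL [ 0.24209344 -0.21533954] [ 0.24824738 -0.30265822] [ 0.24290423 -0.21871117] [ 0.25022622 -0.30646133]
```

The shackle is free and hangs straight. The tray's middle is at about (0.348, −0.254). I'll rise, carry it across gently and lower to feet about 80 mm above the tray top.

```bash
python3 -m pendant '0 -20 0 0 0 0 255;10 -40 -5 0 0 0 255;30 -40 -14 0 0 0 255;60 -40 -27 0 0 0 255;90 -40 -41 0 0 0 255;120 -40 -54 0 0 0 255;150 -40 -68 0 0 0 255;180 -40 -82 0 0 0 255;210 -40 -95 0 0 0 255;240 -40 -109 0 0 0 255;270 -30 -123 0 0 0 255;300 -20 -136 0 0 0 255;330 -10 -150 0 0 0 255;355 5 -161 0 0 0 255;373 17 -169 0 0 0 255;385 27 -175 0 0 0 255;391 34 -177 0 0 0 255;391 34 -177 0 0 0 255;391 34 -177 0 0 0 255;391 34 -177 0 0 0 255'; python3 - <<'E'
from h import *
z=snap("scene","a7");cv2.imwrite("pics/c12.png",cv2.resize(z["im"][200:380,360:520],None,fx=3.3,fy=3.3,interpolation=2)[:,:,::-1])
z=snap("side","s7");cv2.imwrite("pics/c13.png",cv2.resize(z["im"][200:380,300:460],None,fx=3.3,fy=3.3,interpolation=2)[:,:,::-1])
E
```

```text
clock: 13.32
ee_pos: [0.348, -0.2542, 0.1477]
ee_rot: [[0.054, 0.0, 0.999], [-0.999, -0.001, 0.054], [0.001, -1.0, 0.0]]
wrist_force: [0.7, 1.3, -0.5]
grip_width: 0.071
```

View pics/c12.png

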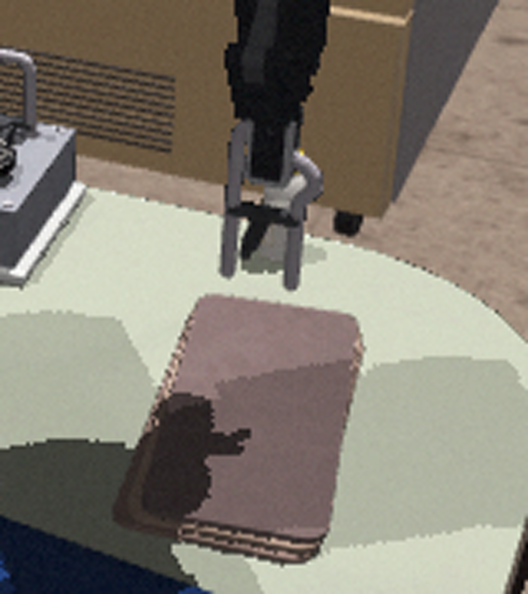

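View pics/c13.png

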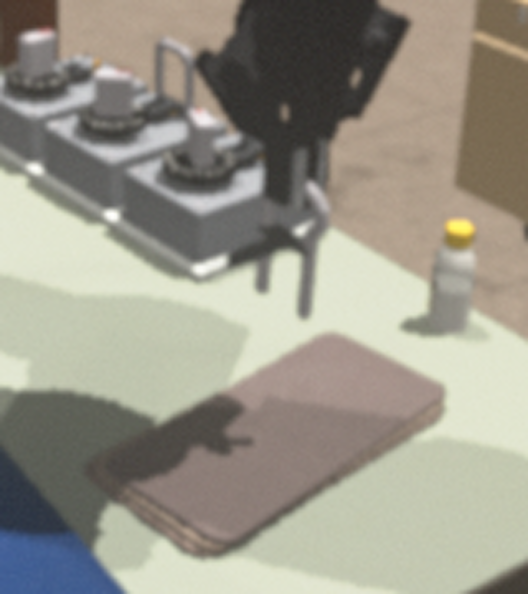

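View pics/a7.png

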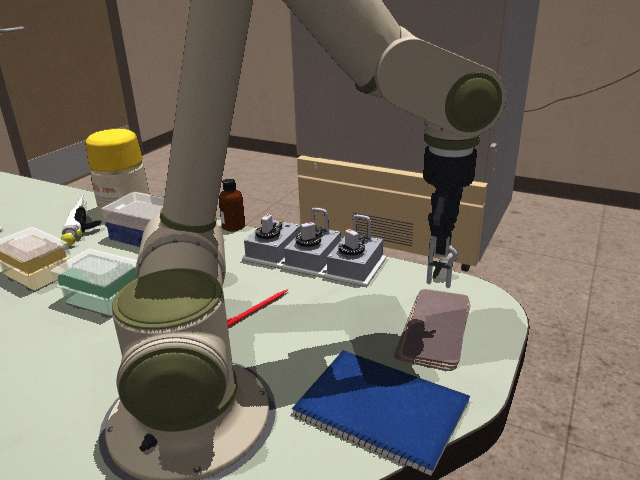

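Both views show the shackle upright above the tray. I'll triangulate the feet to check height and centring.

```bash
python3 - <<'E'
from h import *
from plant import ctrl
a=load("a7"); b=load("s7")
F=[]
for p,q in (((228,276),(263,291)),((291,288),(304,316))):
    o1,d1=ray(a,360+p[0]/3.3,200+p[1]/3.3); o2,d2=ray(b,300+q[0]/3.3,200+q[1]/3.3)
    d1/=np.linalg.norm(d1);d2/=np.linalg.norm(d2)
    s=np.linalg.lstsq(np.c_[d1,-d2],o2-o1,rcond=None)[0]; x1=o1+s[0]*d1;x2=o2+s[1]*d2
    F.append((x1+x2)/2); print(F[-1].round(4),np.linalg.norm(x1-x2).round(4))
print("mid",np.mean(F,0),ctrl.get_state()["joint_velocities"].round(2))
E
```

```text
[ 0.3487 -0.2365  0.0862] 0.0001
[ 0.3495 -0.2687  0.0871] 0.0005
mid [ 0.34913635 -0.25262802  0.08662724] [-0.17  0.12 -0.09  0.14 -0.07 -0.1 ]
```

```bash
python3 -c "
from plant import ctrl
print(ctrl.hand_in())"
```

```text
the job is handed in; nothing more can be done
None
```

The job is done and handed in at about 13.5 s. The left lock held the bent shackle. I turned its dial about 63° clockwise until the shackle clicked up, then pulled the shackle straight out and carried it to the tray.

- **Shackle position:** At the last check it was upright and at rest in the gripper, feet level to about 1 mm. Measured from two cameras, the feet midpoint was at (0.349, −0.253, 0.087) m. The tray's middle is at about (0.348, −0.254).
- **Height:** The feet are about 76 mm above the tray's top, or 87 mm above the bench. The task didn't say which surface the 8 cm is measured from, so I aimed in between.
- **Tray middle:** The tray looks like a slightly fanned stack of sheets, so its middle is only known to within a few millimetres.
- **Other things:** In the last pictures the two good locks were still locked. The brown bottle and the dropper bottle were where they had stood. The arm blocks the view of the white bottle and the timer in the last scene picture, but the gripper never came close to either.
- **Forces:** Wrist force readings between moves never went above about 16 N.

No check failed, and the two cameras agreed to within 1 mm on the feet.

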